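# Switch on the ripening-room fan at its guarded toggle

### The arm

A 6-joint arm with a two-finger parallel gripper is mounted at the origin on the work surface. World frame = base frame: x ahead of the robot, y to its left, z up, the work surface at z = 0. Lengths are in m, angles in rad, forces in N, time in s.
With the tool pointing down it reaches from about 0.35 to 0.975 m from the base axis. Payload 4.9 kg.
Tool frame: the origin (TCP) lies on the centre line of the jaws, within the pads' length; the fingertips stand 11 mm ahead of it and the grasp point (between the pads) lies 8 mm behind it; z points along the fingers, y is the direction in which the jaws open and shut (so a half turn about z gives the same grasp; the last joint's range is limited). The gripper opens to 85 mm and grips with 20 to 120 N. Pads are 22 mm wide; open, the fingers measure 114 mm over their backs; the gripper's body (76 mm by 85 mm) begins 54 mm behind the grasp point. The pads swing forward as they close: fully open they stand 13 mm farther back than shut.
Start: joints at [-1.285, 0.053, 1.613, -0, 1.476, -0.119], TCP at [0.246, -0.574, 0.242] pointing down, gripper open.
Joint ranges: [-3.01, 3.01], [-1.01, 2.22], [0.06, 2.58], [-1.02, 4.17], [0.09, 2.62], [-3.14, 3.14]. Speed limits (rad/s): [2.57, 2.57, 3.14, 3.14, 3.14, 3.14].

### API

Orientations are given as a rotation vector (axis times angle).
In Python, from station import ctrl gives the robot as it stands.
- The arm moves only by the shell command python3 -m crank 'ROWS' [OPENING] [FORCE]. ROWS is JSON, a list of rows, each an object of numbers: "x", "y", "z": the shift along the tool's x, y, z as a fraction of full scale; "roll": the turn about the tool's z as a fraction of full scale. In form: [{"x": .., "y": .., "z": .., "roll": ..}, ...]. A call has 1 to 10 rows; each row shifts and turns the commanded pose from where the row before left it, along the tool's axes as they then stand; what a row does not reach is not made up. Full scale, the value 1, is 0.06 m for a shift and 0.12 rad for a turn. A row lasts 1/8 s, in which the tool goes at most 62.5 mm and 10.7 degrees, less where a joint would pass 70% of its speed; a pose out of reach is approached as far as the arm can. A call with a number of a shift or a turn outside -1 to 1 is refused whole. A call with a gripper value outside its range is refused whole. OPENING is the closure, from 0 (fully open) to 1 (shut), set as the call begins (- or left out, the last holds). The fingers move at their own pace and stop on an object; FORCE is the grip in N (left out, the last holds). Time passes only in rows, so rows that do not move let the fingers close. It gives the time, the measured TCP pose, the force and the opening at its end, in the units of the state.
- ctrl.get_obs(): the state, without advancing time (a new reading comes with each control period).
- ctrl.get_image(name): name is "side" or "top"; returns a dict with "img" (400x640x3 uint8, red, green, blue), "K" (3x3 intrinsics, pixels), "k1" (the pictures are not rectified: a ray, as slopes to the right and down, at radius r is drawn at 1 + k1 r^2 times it, then the intrinsics apply), "rvec" (rotation vector, rad) and "tvec" (3), from world to camera coordinates, as OpenCV has them. Camera axes: x right, y down, z forward; pixel columns grow to the right and rows downward; lengths in m; the calibration is good to about 2 mm. A picture is of the moment at which its call begins. There is no depth.
- ctrl.finish_job(): hands the job in, once; it reports no verdict.
The state is a dict: "t": time; "q": joint angles; "dq": joint speeds; "effort": joint torques, N m; "tool_pos": TCP position; "tool_rot": TCP orientation; "contact_force": force on the tool from outside, world axes, zero at the start; "wrist_torque": the same for the moment, N m; "opening": finger opening in m.
Only numpy, scipy, OpenCV 4.12 (cv2) and the standard library are available. Lean on these libraries where they do the work, as an engineer would, in place of code of your own. Each camera call takes 0.05 s, during which the arm holds its last target.

### The job

Switch on the cheese store's circulation fan. On the switch with the square-cornered box, swing the hinged metal cover up and well open, push the toggle under it all the way over towards the cover's hinge, then close the cover fully again. Leave the cover of the other switch, on the round base, shut.

Things in the scene. Friction and masses are not known exactly. Their poses are not given: they have to be found in the camera images.
- fan_box: Fan switch, fixed: grey rectangular box 150 (x) x 110 (y) x 50 mm high under an aluminium hood (cover). Origin: centre of its underside; z up; x level, pointing away from the robot within 17 deg, from the hood's grip to its hinge; y along the hinge axis, which is the line x = 45, z = 50 mm. Closed hood: x -25 to 45 mm, 54 mm wide, top at z = 100 mm.
- fan_grip (a point): Centre of the hood's grip: a black roll, 18 mm diameter, 26 mm long along y, on a tongue 14 mm wide, 6 mm thick, 36 mm long from the hood's front. Closed it is at x -61, y 0, z 96 mm of fan_box; it moves with the hood, 115.6 mm from the hinge axis. Pinch its two ends (along y) from above; it turns between the fingers as the hood swings. Its axes are the hood's, fan_box's when closed.
- fan_guard (a joint): Angle of the fan switch's hood, rad: 0 closed, growing as the grip swings up and over to +x of fan_box; 1.57 on end, 2.1 at its stop. The stiff hinge (about 0.12 N m) keeps it where it is left. Starts closed.
- fan_toggle (a joint): Angle, rad, of the steel bat toggle under the hood: 40 mm long, 7 to 11 mm thick, pivot at x 8, y 0, z 50 mm of fan_box. 0 off, leaning 0.45 rad from upright to -x (grip side); 0.9 on, leaning 0.45 rad to +x (hinge side). 1 to 2 N at the tip moves it; it stays where left. Starts within 0.12 of off.
- lamp_guard (a joint): Angle, rad, of the bystander switch's hood (0 closed, as it starts): same hood and toggle, but on a round grey base 144 mm in diameter, 50 mm high, fixed about 200 to 400 mm to the left or right of the fan switch. Other bystanders: two small loose cheeses 80 and 90 mm across, 50 and 55 mm high, before and beyond the switches, and a brush lying to the left.

How it is judged:
On the way, in this order (a step that is already met when the one before it is completed fails the run):
1. the fan switch's cover is swung well open (over 1.0 rad) with its toggle still off (value of joint fan_guard above 1 rad and value of joint fan_toggle below 0.45 rad), for 0.2 s.
2. the toggle is pushed over to on (over 0.7 rad) while the cover is open (value of joint fan_toggle above 0.7 rad and value of joint fan_guard above 0.8 rad), for 0.2 s.
At the end, for the whole second after the job is handed in: The fan switch's cover is closed (within 0.17 rad, 10 degrees) and at rest, its toggle is over to on (above 0.7 rad of 0.9), and the other switch's cover is shut (within 0.17 rad) (value of joint each of fan_guard, lamp_guard below 0.17 rad and value of joint fan_toggle above 0.7 rad and velocity of joint fan_guard between -0.05 and 0.05 rad/s); the robot touches nothing.
It fails at once if the cover of the other switch, on the round base, is lifted (over 0.17 rad) (value of joint lamp_guard above 0.17 rad).
It also fails if it takes over 58 s, if anything falls off the work surface, if the arm or the gripper's body presses on something with over 40 N, if the wrist force passes 120 N, or if a joint passes its speed limit or range.

## Working session

There is one attempt and no reset: what is moved stays moved. The work goes in short steps, Python scripts to look and compute and a shell command to move; the robot and the scene stay as the last step left them, time stands still between calls to the robot, and variables do not carry over. Pictures are saved under pics/ and viewed, and the job is handed in when it is done.

```bash
ls; mkdir -p pics
python3 - <<'E'
from station import ctrl
import cv2
for n in("side","top"):
    d=ctrl.get_image(n); cv2.imwrite(f"pics/{n}0.png",d["img"][:,:,::-1]); print(n,d["K"],d["k1"],d["rvec"],d["tvec"])
print(ctrl.get_obs())
E
```

```text
pics
side [[384.69116843   0.         320.98866339]
 [  0.         384.69116843 195.34448566]
 [  0.           0.           1.        ]] -0.08689784056236576 [ 2.05068736 -0.11567193  0.06580776] [-0.53293377  0.11843965  0.6420616 ]
top [[479.51541617   0.         323.45814497]
 [  0.         479.51541617 199.45441619]
 [  0.           0.           1.        ]] -0.10692072245282129 [ 2.16583463 -2.19320754  0.09362524] [-0.01184335  0.55445099  0.96372101]
{'t': 0.1, 'q': array([-1.28504987e+00,  5.32805676e-02,  1.61417016e+00, -5.25662052e-06,
        1.47601703e+00, -1.18989523e-01]), 'dq': array([ 0.00045226,  0.00040475, -0.00221801, -0.00144153, -0.00048797,
       -0.00016998]), 'effort': array([ 3.62870624e-04, -3.94907355e+01, -3.71362710e+01, -1.45904269e-04,
        3.98869146e-03, -7.79135604e-06]), 'tool_pos': array([ 0.24595801, -0.57396693,  0.24118427]), 'tool_rot': array([-3.07565318e+00, -6.31052613e-01,  2.53338822e-04]), 'contact_force': array([ 1.08668255, -0.7083656 , -0.52828298]), 'wrist_torque': array([-0.00629675, -0.03992884,  0.01560138]), 'opening': 0.08559328927499349}
```

View pics/side0.png

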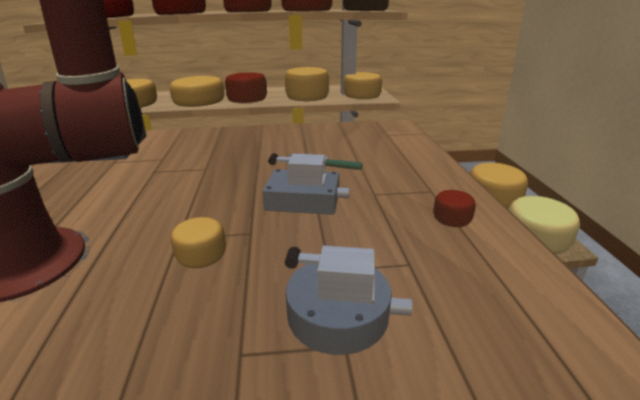

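View pics/top0.png

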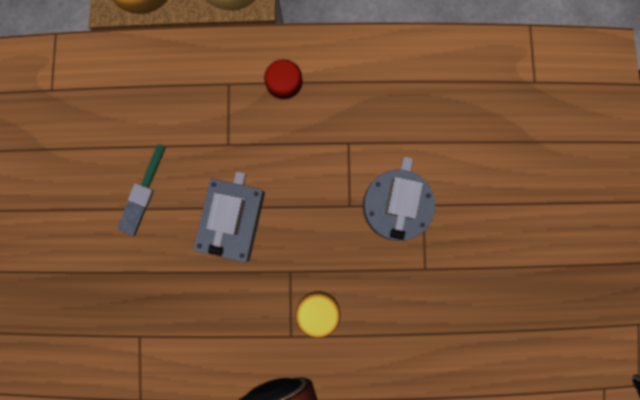

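The top view shows the square-cornered fan switch at about (229,220), with its grip at about (216,250). The round lamp switch is at about (399,205). I'll enlarge the fan switch.

Run:
```python
import cv2
a=cv2.imread("pics/top0.png")[160:275,175:285]; cv2.imwrite("pics/t1.png",cv2.resize(a,None,fx=5,fy=5,interpolation=cv2.INTER_CUBIC))
a=cv2.imread("pics/side0.png")[145:220,255:355]; cv2.imwrite("pics/s1.png",cv2.resize(a,None,fx=7,fy=7,interpolation=cv2.INTER_CUBIC))
```

```text
(no output)
```

View pics/t1.png

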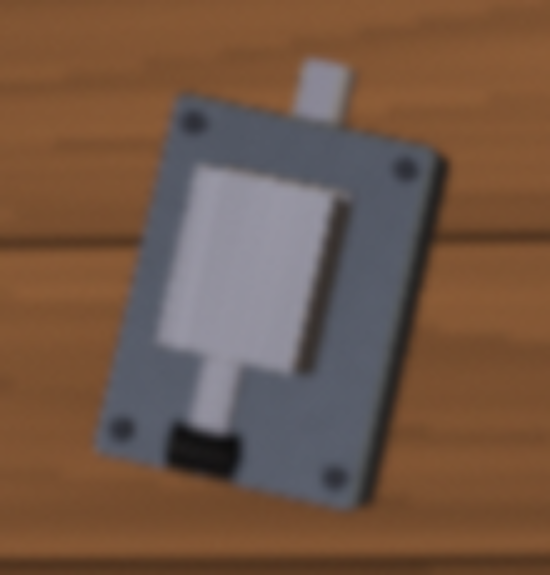

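View pics/s1.png

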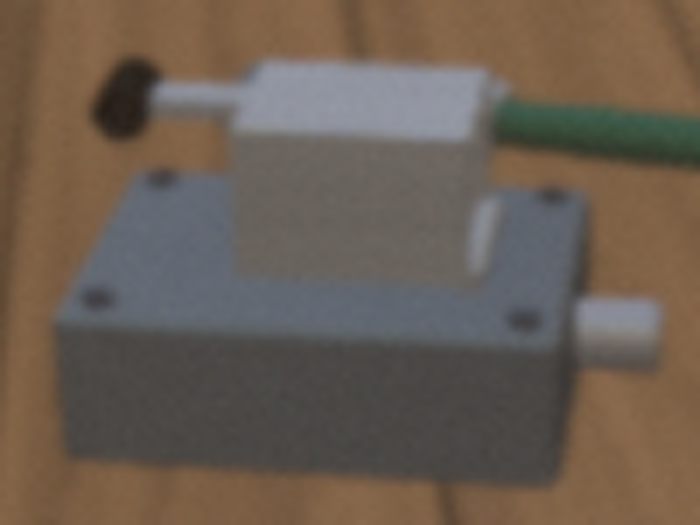

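```bash
cat > h.py <<'E'
import numpy as np,cv2
from station import ctrl
from scipy.spatial.transform import Rotation as R
from scipy.optimize import least_squares
CAM={}
def cam(n):
    if n not in CAM: CAM[n]=ctrl.get_image(n)
    return CAM[n]
def proj(n,P):
    d=cam(n);dist=np.array([d["k1"],0,0,0,0.])
    return cv2.projectPoints(np.asarray(P,float).reshape(-1,3),d["rvec"],d["tvec"],d["K"],dist)[0].reshape(-1,2)
def box2w(p,P):
    c,s=np.cos(p[2]),np.sin(p[2]); P=np.asarray(P,float)
    return P@np.array([[c,-s,0],[s,c,0],[0,0,1]]).T+[p[0],p[1],0]
E
cat > fit.py <<'E'
from h import *
B=[[-.075,.055,.05],[.075,.055,.05],[.075,-.055,.05],[-.075,-.055,.05]]
G=[[-.061,0,.096]]
ut=np.array([[98,452],[178,93],[433,152],[356,504]])/5+[175,160]
us=np.array([[140,172],[585,190],[557,348],[58,320],[70,457],[555,482]])/7+[255,145]
gt=np.array([[204,445]])/5+[175,160]; gs=np.array([[128,97]])/7+[255,145]
S=B+[[-.075,-.055,0],[.075,-.055,0]]
def f(p,w=1):
    return np.r_[(proj("top",box2w(p,B+G))-np.r_[ut,gt]).ravel(),(proj("side",box2w(p,S+G))-np.r_[us,gs]).ravel()]
r=least_squares(f,[.6,.2,-.2]);print(r.x,r.fun.reshape(-1,2).round(1).tolist())
p=r.x
print("grip",box2w(p,G),"pivot",box2w(p,[[.008,0,.05]]),"hinge",box2w(p,[[.045,0,.05]]))
E
python3 fit.py
```

```text
[ 0.51520537  0.17263828 -0.22282486] [[-1.2, -0.7], [-0.4, -1.6], [1.4, -2.2], [0.5, 0.8], [0.6, 0.2], [-1.6, -1.5], [0.5, -1.3], [0.6, -1.5], [-1.8, -1.0], [-1.7, 0.7], [0.6, 1.1], [-0.4, -0.2]]
grip [[0.45571347 0.1861184  0.096     ]] pivot [[0.52300759 0.1708704  0.05      ]] hinge [[0.55909284 0.16269393 0.05      ]]
```

```bash
cat >> h.py <<'E'
P0=np.array([0.5152,0.1726,-0.2228])
def status(box=None,tcp_off=.008,p=P0):
    "box: target of grasp point in box frame; prints delta in tool units (full scale .06), tool assumed as stands"
    o=ctrl.get_obs(); M=R.from_rotvec(o["tool_rot"]).as_matrix()
    c,s=np.cos(p[2]),np.sin(p[2]); Rb=np.array([[c,-s,0],[s,c,0],[0,0,1]])
    print("t",o["t"],"tcp",o["tool_pos"].round(4),"F",o["contact_force"].round(1),"open",round(o["opening"],4))
    print("tool in box axes\n",(Rb.T@M).round(3),"tcp in box mm",(1e3*Rb.T@(o["tool_pos"]-[p[0],p[1],0])).round(1))
    rel=Rb.T@M; print("roll err (rad to turn about tool z):",np.arctan2(rel[0,1],rel[0,0]), "or half turn", np.arctan2(-rel[0,1],-rel[0,0]))
    if box is not None:
        t=box2w(p,[box])[0]-[0,0,tcp_off]
        print("delta tool units (fullscale):",(M.T@(t-o["tool_pos"])/.06).round(2))
    print("q",o["q"].round(2))
E
python3 -c "
from h import *
status([-.061,0,.16])"
```

```text
t 0.2 tcp [ 0.2461 -0.5741  0.2415] F [0.3 0.5 0.1] open 0.0854
tool in box axes
 [[ 0.809  0.587 -0.001]
 [ 0.587 -0.809  0.001]
 [ 0.    -0.001 -1.   ]] tcp in box mm [ -97.5 -787.7  241.5]
roll err (rad to turn about tool z): 0.6276367675416933 or half turn -2.5139558860481
delta tool units (fullscale): [  8.2  -10.27   1.51]
q [-1.28  0.05  1.61 -0.    1.48 -0.12]
```

```bash
python3 -m crank '[{"roll":0.872},{"roll":0.872},{"roll":0.872},{"roll":0.872},{"roll":0.872},{"roll":0.872},{"x":0.2,"y":-0.5},{"x":0.2,"y":-0.8},{"x":0.2,"y":-0.8},{"y":-0.8}]' 0; python3 -m crank '[{"y":-0.9},{"y":-0.9},{"y":-0.9},{"y":-0.9},{"y":-0.9},{"y":-0.9},{"y":-0.9},{"y":-0.9},{"y":-0.9},{"y":-0.9}]'; python3 -c "
from h import *
status([-.061,0,.16])"
```

```text
t 0.2 tcp [ 0.2461 -0.5741  0.2415] F [0.3 0.5 0.1] open 0.0854
tool in box axes
 [[ 0.809  0.587 -0.001]
 [ 0.587 -0.809  0.001]
 [ 0.    -0.001 -1.   ]] tcp in box mm [ -97.5 -787.7  241.5]
roll err (rad to turn about tool z): 0.6276367675416933 or half turn -2.5139558860481
delta tool units (fullscale): [  8.2  -10.27   1.51]
q [-1.28  0.05  1.61 -0.    1.48 -0.12]validation failed for argument at $[0]...
validation failed for argument at $[0]...
```

```bash
python3 -m crank '[{"x":0,"y":0,"z":0,"roll":0.87},{"x":0,"y":0,"z":0,"roll":0.87},{"x":0,"y":0,"z":0,"roll":0.87},{"x":0,"y":0,"z":0,"roll":0.87},{"x":0,"y":0,"z":0,"roll":0.87},{"x":0,"y":0,"z":0,"roll":0.87},{"x":0.2,"y":-0.5,"z":0,"roll":0},{"x":0.2,"y":-0.8,"z":0,"roll":0},{"x":0.2,"y":-0.8,"z":0,"roll":0},{"x":0,"y":-0.8,"z":0,"roll":0}]' 0; python3 -c "
from h import *
status([-.061,0,.16])"
```

```text
t: 1.45
tool_pos: [0.3201, -0.4111, 0.2421]
tool_rot: [-3.122, 0.347, -0.0]
contact_force: [-0.1, 0.5, 0.3]
opening: 0.0855
t 1.45 tcp [ 0.3201 -0.4111  0.2421] F [-0.1  0.5  0.3] open 0.0855
tool in box axes
 [[ 1.     0.002  0.   ]
 [ 0.002 -1.     0.   ]
 [ 0.    -0.    -1.   ]] tcp in box mm [ -61.3 -612.4  242.1]
roll err (rad to turn about tool z): 0.001548924960824168 or half turn -3.140043728628969
delta tool units (fullscale): [  0.02 -10.21   1.51]
q [-1.05 -0.2   1.85  0.    1.49  0.74]
```

```bash
python3 -m crank '[{"x":0,"y":-1,"z":0,"roll":0},{"x":0,"y":-1,"z":0,"roll":0},{"x":0,"y":-1,"z":0,"roll":0},{"x":0,"y":-1,"z":0,"roll":0},{"x":0,"y":-1,"z":0,"roll":0},{"x":0,"y":-1,"z":0,"roll":0},{"x":0,"y":-1,"z":0,"roll":0},{"x":0,"y":-1,"z":0,"roll":0},{"x":0,"y":-1,"z":0,"roll":0},{"x":0,"y":-0.5,"z":0,"roll":0}]' 0;  python3 -m crank '[{"x":0,"y":0,"z":0,"roll":0},{"x":0,"y":0,"z":0,"roll":0}]'; python3 -c "
from h import *
status([-.061,0,.16])
import cv2
for n in('side','top'): cv2.imwrite(f'pics/{n}2.png',cam(n)['img'][:,:,::-1])
status([-.061,0,.16])"
```

```text
t: 2.7
tool_pos: [0.4446, 0.1461, 0.2422]
tool_rot: [-3.123, 0.342, 0.0]
contact_force: [0.3, 0.2, -0.2]
opening: 0.0854
t: 2.95
tool_pos: [0.4446, 0.1429, 0.2421]
tool_rot: [3.122, -0.348, -0.001]
contact_force: [0.2, -0.5, -0.1]
opening: 0.0854
t 2.95 tcp [0.4446 0.1429 0.2421] F [ 0.2 -0.5 -0.1] open 0.0854
tool in box axes
 [[ 1.     0.001 -0.   ]
 [ 0.001 -1.    -0.001]
 [-0.     0.001 -1.   ]] tcp in box mm [-62.3 -44.6 242.1]
roll err (rad to turn about tool z): 0.0010096779153450724 or half turn -3.140582975674448
delta tool units (fullscale): [ 0.02 -0.74  1.5 ]
q [ 0.15 -0.34  1.97 -0.    1.52  1.94]
t 3.05 tcp [0.4447 0.1424 0.2422] F [0.9 0.1 0.5] open 0.0854
tool in box axes
 [[ 1. -0.  0.]
 [-0. -1. -0.]
 [ 0.  0. -1.]] tcp in box mm [-62.1 -45.  242.2]
roll err (rad to turn about tool z): -0.0004515767739891653 or half turn 3.141141076815804
delta tool units (fullscale): [ 0.02 -0.75  1.5 ]
q [ 0.15 -0.34  1.97 -0.    1.52  1.94]
```

View pics/side2.png

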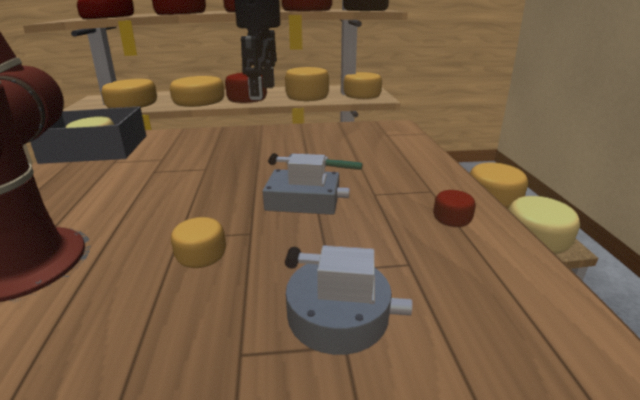

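The open fingers hang over the scene at about (258,90), well above the fan switch. Next I'll move sideways and go most of the way down.

```bash
python3 -m crank '[{"x":0.02,"y":-0.4,"z":0,"roll":0},{"x":0,"y":-0.34,"z":0,"roll":0},{"x":0,"y":0,"z":0.5,"roll":0},{"x":0,"y":0,"z":0.5,"roll":0},{"x":0,"y":0,"z":0.4,"roll":0},{"x":0,"y":0,"z":0.3,"roll":0},{"x":0,"y":0,"z":0.2,"roll":0},{"x":0,"y":0,"z":0,"roll":0}]';  python3 -c "
from h import *
import cv2
for n,(a,b,c,d) in {'side':(80,220,230,390),'top':(150,280,160,300)}.items(): cv2.imwrite(f'pics/{n}3.png',cv2.resize(cam(n)['img'][a:b,c:d,::-1],None,fx=4,fy=4,interpolation=2))
status([-.061,0,.096])"
```

```text
t: 4.05
tool_pos: [0.4554, 0.1861, 0.1277]
tool_rot: [3.122, -0.348, -0.002]
contact_force: [0.4, 0.0, -0.4]
opening: 0.0854
t 4.15 tcp [0.4563 0.1865 0.1291] F [ 0.1 -0.4  0.1] open 0.0853
tool in box axes
 [[ 1.     0.001  0.001]
 [ 0.001 -1.     0.001]
 [ 0.001 -0.001 -1.   ]] tcp in box mm [-60.5   0.5 129.1]
roll err (rad to turn about tool z): 0.0009228746031446325 or half turn -3.1406697789866485
delta tool units (fullscale): [-0.01  0.01  0.69]
q [ 0.24 -0.17  2.02 -0.    1.29  2.03]
```

View pics/side3.png

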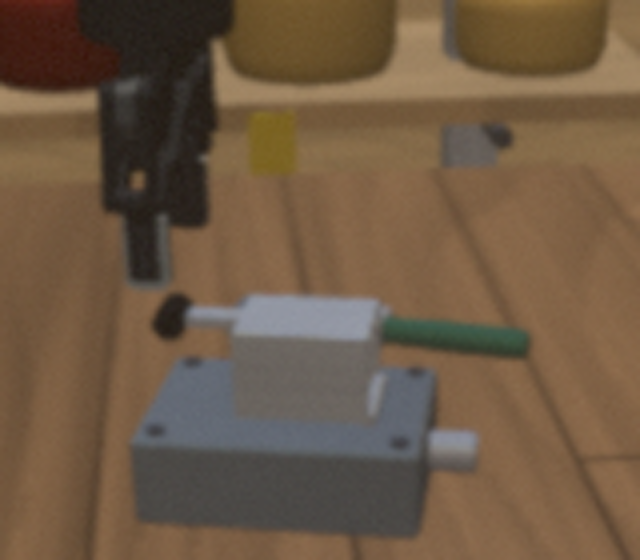

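View pics/top3.png

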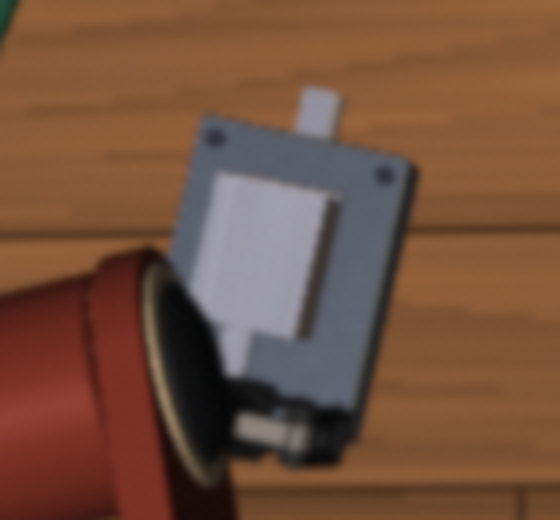

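Side view: the near pad is at crop (148,270) and the grip is at (173,316), which fits a finger offset of about 45 mm in -y. I'll lower and pinch.

```bash
python3 -m crank '[{"x":0,"y":0,"z":0.4,"roll":0},{"x":0,"y":0,"z":0.29,"roll":0},{"x":0,"y":0,"z":0,"roll":0}]'; python3 -m crank '[{"x":0,"y":0,"z":0,"roll":0},{"x":0,"y":0,"z":0,"roll":0},{"x":0,"y":0,"z":0,"roll":0},{"x":0,"y":0,"z":0,"roll":0},{"x":0,"y":0,"z":0,"roll":0},{"x":0,"y":0,"z":0,"roll":0},{"x":0,"y":0,"z":0,"roll":0},{"x":0,"y":0,"z":0,"roll":0}]' 1 40; python3 -c "
from h import *
import cv2
for n,(a,b,c,d) in {'side':(80,220,230,390)}.items(): cv2.imwrite(f'pics/{n}4.png',cv2.resize(cam(n)['img'][a:b,c:d,::-1],None,fx=4,fy=4,interpolation=2))
status([-.061,0,.096])"
```

```text
t: 4.53
tool_pos: [0.4547, 0.1863, 0.0856]
tool_rot: [3.121, -0.347, -0.004]
contact_force: [0.2, -0.0, 0.3]
opening: 0.0855
t: 5.52
tool_pos: [0.4561, 0.1864, 0.0876]
tool_rot: [3.122, -0.347, 0.001]
contact_force: [-2.5, -1.8, 5.5]
opening: 0.0254
t 5.575 tcp [0.4561 0.1864 0.0876] F [-2.1 -1.4  5.3] open 0.0253
tool in box axes
 [[ 1.     0.001  0.001]
 [ 0.001 -1.    -0.   ]
 [ 0.001  0.    -1.   ]] tcp in box mm [-60.7   0.4  87.6]
roll err (rad to turn about tool z): 0.0011305201964316807 or half turn -3.1404621333933616
delta tool units (fullscale): [-0.    0.01 -0.01]
q [ 0.24 -0.12  2.05 -0.    1.21  2.03]
```

View pics/side4.png

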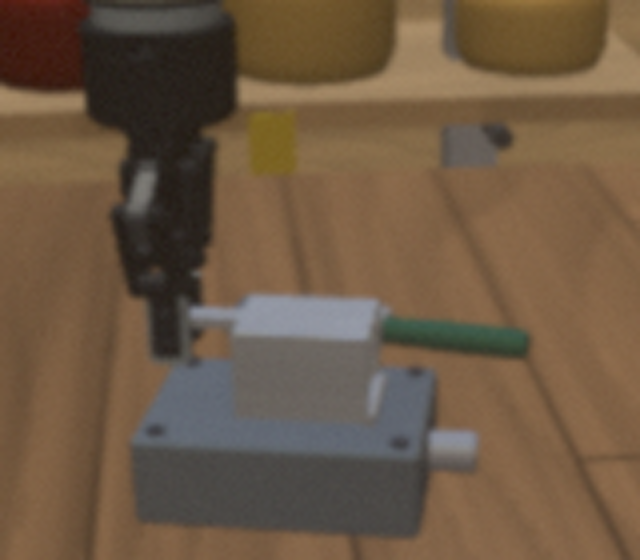

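The grip is pinched: the opening reads 25.3 mm for the 26 mm roll. Now I'll work out the arc.

```bash
python3 -c "
import numpy as np
a0=np.arctan2(.046,-.106)
th=np.linspace(0,1.75,21);P=.1156*np.c_[np.cos(a0-th),np.sin(a0-th)]
d=np.diff(P,axis=0)/.06
for t,r in zip(th[1:],d):print(t.round(2),'x',r[0].round(2),'z',(-r[1]).round(2))
"
```

```text
0.09 x 0.07 z -0.15
0.18 x 0.09 z -0.14
0.26 x 0.1 z -0.14
0.35 x 0.11 z -0.13
0.44 x 0.12 z -0.12
0.52 x 0.13 z -0.11
0.61 x 0.14 z -0.09
0.7 x 0.15 z -0.08
0.79 x 0.15 z -0.07
0.88 x 0.16 z -0.05
0.96 x 0.16 z -0.04
1.05 x 0.17 z -0.03
1.14 x 0.17 z -0.01
1.22 x 0.17 z 0.0
1.31 x 0.17 z 0.02
1.4 x 0.17 z 0.03
1.49 x 0.16 z 0.05
1.58 x 0.16 z 0.06
1.66 x 0.15 z 0.07
1.75 x 0.14 z 0.09
```

```bash
python3 -m crank '[{"x":0.07,"y":0,"z":-0.15,"roll":0},{"x":0.09,"y":0,"z":-0.14,"roll":0},{"x":0.1,"y":0,"z":-0.14,"roll":0},{"x":0.11,"y":0,"z":-0.13,"roll":0},{"x":0.12,"y":0,"z":-0.12,"roll":0},{"x":0.13,"y":0,"z":-0.11,"roll":0},{"x":0.14,"y":0,"z":-0.09,"roll":0},{"x":0,"y":0,"z":0,"roll":0}]'; python3 -c "
from h import *
import cv2
for n,(a,b,c,d) in {'side':(80,220,230,390)}.items(): cv2.imwrite(f'pics/{n}5.png',cv2.resize(cam(n)['img'][a:b,c:d,::-1],None,fx=4,fy=4,interpolation=2))
a=np.arctan2(.046,-.106)-.61
status([.045+.1156*np.cos(a),0,.05+.1156*np.sin(a)])"
```

```text
t: 6.58
tool_pos: [0.5014, 0.1758, 0.1406]
tool_rot: [3.121, -0.348, 0.003]
contact_force: [-0.3, -2.8, -1.5]
opening: 0.025
t 6.625 tcp [0.5012 0.1759 0.1404] F [-0.8 -3.2 -1.7] open 0.0251
tool in box axes
 [[ 1.     0.001  0.002]
 [ 0.001 -1.    -0.001]
 [ 0.002  0.001 -1.   ]] tcp in box mm [-1.440e+01  1.000e-01  1.404e+02]
roll err (rad to turn about tool z): 0.0008519497759675175 or half turn -3.1407407038138255
delta tool units (fullscale): [-0.02  0.   -0.  ]
q [ 0.2  -0.09  1.93 -0.    1.3   1.99]
```

View pics/side5.png

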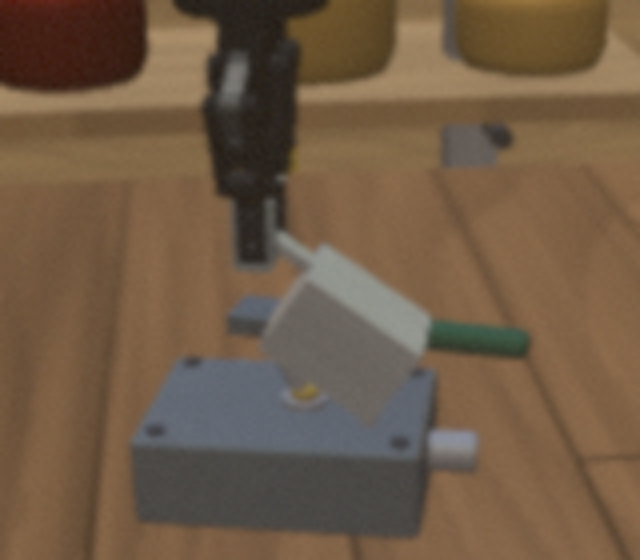

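The hood is swinging up with the grip held, and the toggle base shows at (305,393). The forces are small, so I'll continue to about 1.75 rad.

```bash
python3 -m crank '[{"x":0.13,"y":0,"z":-0.08,"roll":0},{"x":0.15,"y":0,"z":-0.07,"roll":0},{"x":0.16,"y":0,"z":-0.05,"roll":0},{"x":0.16,"y":0,"z":-0.04,"roll":0},{"x":0.17,"y":0,"z":-0.03,"roll":0},{"x":0.17,"y":0,"z":-0.01,"roll":0},{"x":0.17,"y":0,"z":0,"roll":0},{"x":0.17,"y":0,"z":0.02,"roll":0},{"x":0.17,"y":0,"z":0.03,"roll":0},{"x":0,"y":0,"z":0,"roll":0}]'; python3 -m crank '[{"x":0.16,"y":0,"z":0.05,"roll":0},{"x":0.16,"y":0,"z":0.06,"roll":0},{"x":0.15,"y":0,"z":0.07,"roll":0},{"x":0.14,"y":0,"z":0.09,"roll":0},{"x":0,"y":0,"z":0,"roll":0},{"x":0,"y":0,"z":0,"roll":0}]'; python3 -c "
from h import *
import cv2
for n,(a,b,c,d) in {'side':(80,220,230,390)}.items(): cv2.imwrite(f'pics/{n}6.png',cv2.resize(cam(n)['img'][a:b,c:d,::-1],None,fx=4,fy=4,interpolation=2))
a=np.arctan2(.046,-.106)-1.75
status([.045+.1156*np.cos(a),0,.05+.1156*np.sin(a)])"
```

```text
t: 7.88
tool_pos: [0.5866, 0.1561, 0.1543]
tool_rot: [3.12, -0.348, 0.002]
contact_force: [-2.3, -5.4, -0.9]
opening: 0.0257
t: 8.62
tool_pos: [0.6228, 0.1476, 0.1389]
tool_rot: [3.12, -0.348, 0.006]
contact_force: [-2.3, -6.9, 1.4]
opening: 0.0253
t 8.675 tcp [0.6228 0.1476 0.1389] F [-1.6 -6.6 -0.2] open 0.0253
tool in box axes
 [[ 1.     0.001  0.004]
 [ 0.001 -1.    -0.002]
 [ 0.004  0.002 -1.   ]] tcp in box mm [110.4  -0.6 138.9]
roll err (rad to turn about tool z): 0.0009289531027640958 or half turn -3.1406637004870293
delta tool units (fullscale): [-0.02 -0.01  0.01]
q [ 0.12  0.17  1.67 -0.    1.3   1.91]
```

View pics/side6.png

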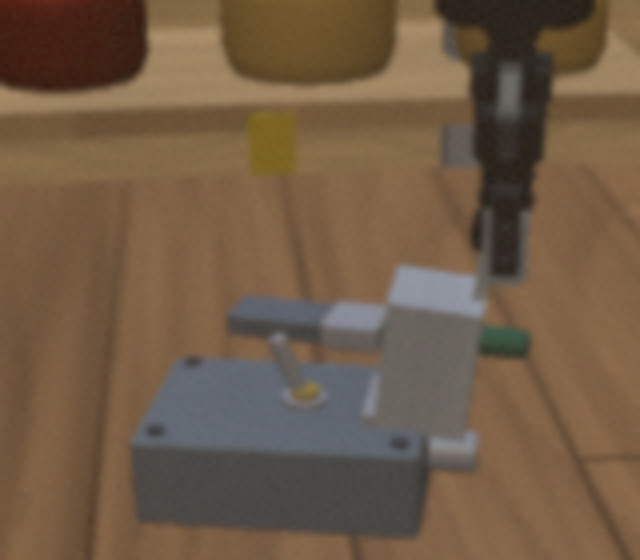

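The hood stands open at about 1.75 rad. The toggle leans toward the grip side, tip at crop (278,340), so it is still off. I'll release, rise, go back and shut the fingers.

```bash
python3 -m crank '[{"x":0,"y":0,"z":0,"roll":0},{"x":0,"y":0,"z":0,"roll":0},{"x":0,"y":0,"z":0,"roll":0},{"x":0,"y":0,"z":0,"roll":0},{"x":0,"y":0,"z":-0.3,"roll":0},{"x":0,"y":0,"z":-0.5,"roll":0},{"x":0,"y":0,"z":-0.4,"roll":0}]' 0; python3 -m crank '[{"x":-0.5,"y":0,"z":0,"roll":0},{"x":-0.8,"y":0,"z":0,"roll":0},{"x":-0.8,"y":0,"z":0,"roll":0},{"x":-0.55,"y":0,"z":0,"roll":0},{"x":0,"y":0,"z":0.5,"roll":0},{"x":0,"y":0,"z":0.5,"roll":0},{"x":0,"y":0,"z":0.5,"roll":0},{"x":0,"y":0,"z":0,"roll":0}]' 1; python3 -c "
from h import *
import cv2
for n,(a,b,c,d) in {'side':(80,220,230,390)}.items(): cv2.imwrite(f'pics/{n}7.png',cv2.resize(cam(n)['img'][a:b,c:d,::-1],None,fx=4,fy=4,interpolation=2))
status([-.048,0,.083],0)"
```

```text
t: 9.55
tool_pos: [0.6214, 0.1494, 0.2122]
tool_rot: [-3.122, 0.347, -0.004]
contact_force: [0.4, 0.1, -0.3]
opening: 0.0858
t: 10.55
tool_pos: [0.4642, 0.1839, 0.1179]
tool_rot: [3.121, -0.347, -0.006]
contact_force: [0.6, 0.4, 0.0]
opening: 0.0003
t 10.6 tcp [0.4655 0.1842 0.1198] F [0.1 0.3 1.5] open 0.0001
tool in box axes
 [[ 1.     0.001 -0.   ]
 [ 0.001 -1.    -0.   ]
 [-0.     0.    -1.   ]] tcp in box mm [-51.    0.4 119.8]
roll err (rad to turn about tool z): 0.001262449996770905 or half turn -3.1403302035930225
delta tool units (fullscale): [0.05 0.01 0.61]
q [ 0.23 -0.14  2.01  0.    1.27  2.02]
```

View pics/side7.png

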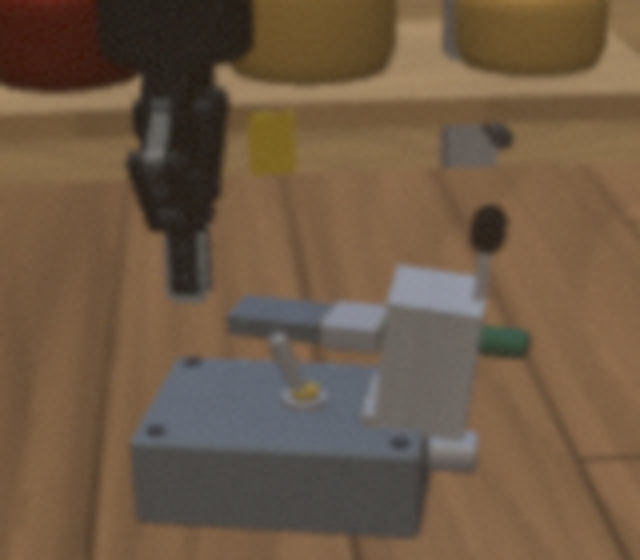

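The fingers are shut at crop (188,280), in front of the toggle, and the hood stayed open. I'll descend and push towards the hinge.

```bash
python3 -m crank '[{"x":0,"y":0,"z":0.4,"roll":0},{"x":0,"y":0,"z":0.23,"roll":0},{"x":0.15,"y":0,"z":0,"roll":0},{"x":0.15,"y":0,"z":0,"roll":0},{"x":0.12,"y":0,"z":0,"roll":0},{"x":0.12,"y":0,"z":0,"roll":0},{"x":0.12,"y":0,"z":0,"roll":0},{"x":0.1,"y":0,"z":0,"roll":0},{"x":0,"y":0,"z":0,"roll":0}]'; python3 -c "
from h import *
import cv2
for n,(a,b,c,d) in {'side':(80,220,230,390)}.items(): cv2.imwrite(f'pics/{n}8.png',cv2.resize(cam(n)['img'][a:b,c:d,::-1],None,fx=4,fy=4,interpolation=2))
status([0,0,.083],0)"
```

```text
t: 11.72
tool_pos: [0.5107, 0.174, 0.0815]
tool_rot: [3.122, -0.348, 0.001]
contact_force: [-0.6, 0.5, -0.4]
opening: -0.0001
t 11.775 tcp [0.5105 0.1741 0.0814] F [-0.3 -1.2 -0.5] open -0.0002
tool in box axes
 [[ 1.     0.001  0.001]
 [ 0.001 -1.    -0.   ]
 [ 0.001  0.    -1.   ]] tcp in box mm [-5.   0.4 81.4]
roll err (rad to turn about tool z): 0.0010710937359988265 or half turn -3.1405215598537946
delta tool units (fullscale): [ 0.08  0.01 -0.03]
q [ 0.19  0.01  1.94 -0.    1.19  1.98]
```

View pics/side8.png

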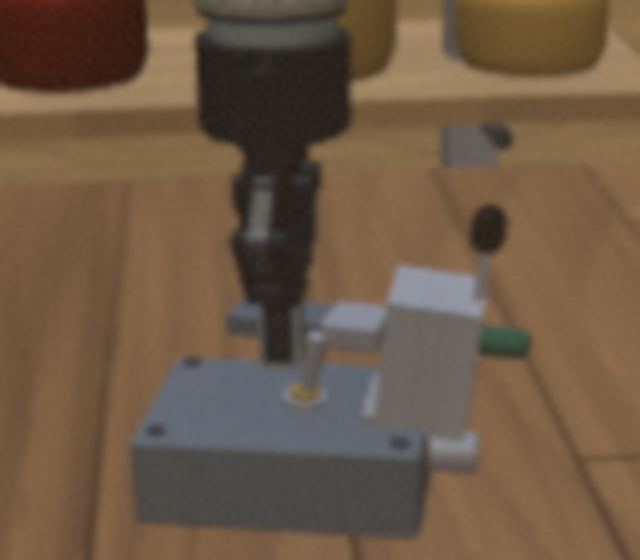

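The toggle is past upright, tip at (315,338). I'll keep pushing in small steps.

```bash
python3 -m crank '[{"x":0.05,"y":0,"z":0,"roll":0},{"x":0.05,"y":0,"z":0,"roll":0},{"x":0,"y":0,"z":0,"roll":0}]';python3 -m crank '[{"x":0.04,"y":0,"z":0,"roll":0},{"x":0,"y":0,"z":0,"roll":0}]';python3 -m crank '[{"x":0.04,"y":0,"z":0,"roll":0},{"x":0,"y":0,"z":0,"roll":0}]'; python3 -c "
from h import *
import cv2
for n,(a,b,c,d) in {'side':(80,220,230,390)}.items(): cv2.imwrite(f'pics/{n}9.png',cv2.resize(cam(n)['img'][a:b,c:d,::-1],None,fx=4,fy=4,interpolation=2))
status([0,0,.083],0)"
```

```text
t: 12.15
tool_pos: [0.5159, 0.1728, 0.0813]
tool_rot: [3.122, -0.347, -0.001]
contact_force: [-0.9, 0.1, 0.3]
opening: -0.0
t: 12.4
tool_pos: [0.5177, 0.1724, 0.0811]
tool_rot: [3.122, -0.347, -0.003]
contact_force: [-4.0, 1.3, 0.7]
opening: -0.0001
t: 12.65
tool_pos: [0.5182, 0.1723, 0.0809]
tool_rot: [3.122, -0.347, -0.011]
contact_force: [-10.7, 1.7, 4.8]
opening: 0.0
t 12.7 tcp [0.5182 0.1723 0.0809] F [-10.1   1.9   4.6] open 0.0003
tool in box axes
 [[ 1.     0.001 -0.007]
 [ 0.001 -1.    -0.001]
 [-0.007  0.001 -1.   ]] tcp in box mm [ 3.   0.4 80.9]
roll err (rad to turn about tool z): 0.0012608737506577552 or half turn -3.1403317798391357
delta tool units (fullscale): [-0.05  0.01 -0.03]
q [0.18 0.03 1.92 0.   1.2  1.98]
```

View pics/side9.png

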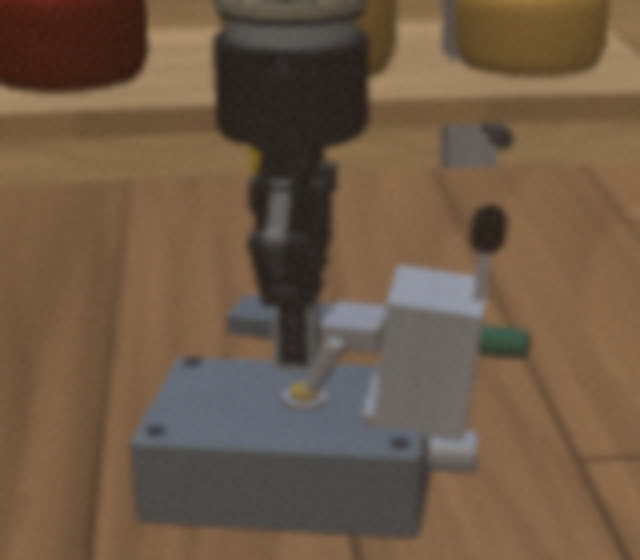

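The toggle is on its stop: the force rose to 10 N and the tip at (336,345) mirrors its off position. I'll retract, rise, open the fingers and return above the grip.

```bash
python3 -m crank '[{"x":-0.4,"y":0,"z":0,"roll":0},{"x":-0.4,"y":0,"z":0,"roll":0},{"x":0,"y":0,"z":-0.6,"roll":0},{"x":0,"y":0,"z":-0.8,"roll":0},{"x":0,"y":0,"z":-0.9,"roll":0},{"x":0,"y":0,"z":0,"roll":0}]'; python3 -m crank '[{"x":0.5,"y":0,"z":0,"roll":0},{"x":0.8,"y":0,"z":0,"roll":0},{"x":0.8,"y":0,"z":0,"roll":0},{"x":0.5,"y":0,"z":0,"roll":0},{"x":0,"y":0,"z":0,"roll":0},{"x":0,"y":0,"z":0,"roll":0}]' 0; python3 -c "
from h import *
import cv2
for n,(a,b,c,d) in {'side':(80,220,230,390)}.items(): cv2.imwrite(f'pics/{n}10.png',cv2.resize(cam(n)['img'][a:b,c:d,::-1],None,fx=4,fy=4,interpolation=2))
status([.1095,0,.139],0)"
```

```text
t: 13.45
tool_pos: [0.4778, 0.183, 0.2266]
tool_rot: [-3.118, 0.347, -0.021]
contact_force: [-0.4, -0.0, 0.4]
opening: 0.0001
t: 14.2
tool_pos: [0.6255, 0.1481, 0.2186]
tool_rot: [3.122, -0.347, -0.002]
contact_force: [-0.2, -0.1, -0.3]
opening: 0.0855
t 14.25 tcp [0.6253 0.1483 0.2189] F [-0.9 -0.4  0.3] open 0.0853
tool in box axes
 [[ 1.     0.002 -0.001]
 [ 0.002 -1.    -0.   ]
 [-0.001  0.    -1.   ]] tcp in box mm [112.8   0.6 218.9]
roll err (rad to turn about tool z): 0.0015381348428820058 or half turn -3.1400545187469113
delta tool units (fullscale): [-0.05  0.01  1.33]
q [ 0.12  0.11  1.59 -0.    1.44  1.91]
```

View pics/side10.png

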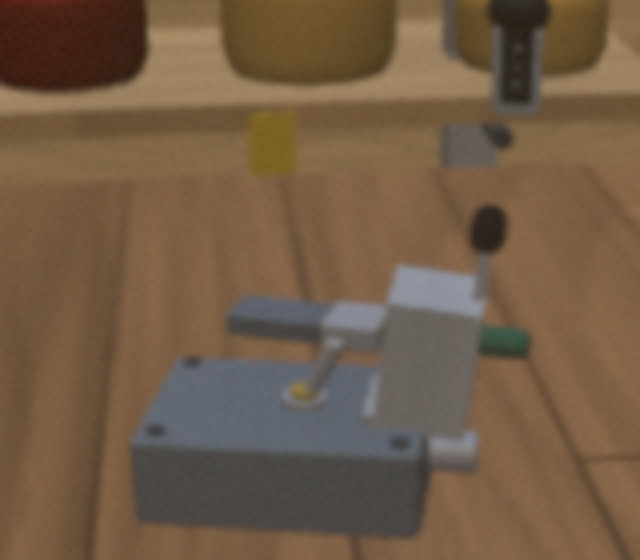

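The toggle stays on, tip at (335,345), and the grip is at (488,228). I'll descend and pinch again.

```bash
python3 -m crank '[{"x":-0.05,"y":0,"z":0.4,"roll":0},{"x":0,"y":0,"z":0.5,"roll":0},{"x":0,"y":0,"z":0.43,"roll":0},{"x":0,"y":0,"z":0,"roll":0},{"x":0,"y":0,"z":0,"roll":0}]'; python3 -m crank '[{"x":0,"y":0,"z":0,"roll":0},{"x":0,"y":0,"z":0,"roll":0},{"x":0,"y":0,"z":0,"roll":0},{"x":0,"y":0,"z":0,"roll":0},{"x":0,"y":0,"z":0,"roll":0},{"x":0,"y":0,"z":0,"roll":0},{"x":0,"y":0,"z":0,"roll":0}]' 1 40; python3 -c "
from h import *
status([.1095,0,.139],0)"
```

```text
t: 14.88
tool_pos: [0.6234, 0.1491, 0.1411]
tool_rot: [-3.122, 0.347, -0.003]
contact_force: [1.0, -0.0, 0.2]
opening: 0.085
t: 15.75
tool_pos: [0.6235, 0.1474, 0.1403]
tool_rot: [3.12, -0.348, 0.001]
contact_force: [-0.9, -5.6, 3.4]
opening: 0.0253
t 15.75 tcp [0.6235 0.1474 0.1403] F [-0.9 -5.6  3.4] open 0.0253
tool in box axes
 [[ 1.     0.001  0.001]
 [ 0.001 -1.    -0.002]
 [ 0.001  0.002 -1.   ]] tcp in box mm [111.2  -0.6 140.3]
roll err (rad to turn about tool z): 0.0007847867513304272 or half turn -3.140807866838463
delta tool units (fullscale): [-0.03 -0.01  0.02]
q [ 0.12  0.17  1.66 -0.    1.31  1.91]
```

```bash
python3 -m crank '[{"x":-0.14,"y":0,"z":-0.09,"roll":0},{"x":-0.15,"y":0,"z":-0.07,"roll":0},{"x":-0.16,"y":0,"z":-0.06,"roll":0},{"x":-0.16,"y":0,"z":-0.05,"roll":0},{"x":-0.17,"y":0,"z":-0.03,"roll":0},{"x":-0.17,"y":0,"z":-0.02,"roll":0},{"x":-0.17,"y":0,"z":0,"roll":0},{"x":-0.17,"y":0,"z":0.01,"roll":0},{"x":-0.17,"y":0,"z":0.03,"roll":0},{"x":0,"y":0,"z":0,"roll":0}]'; python3 -m crank '[{"x":-0.16,"y":0,"z":0.04,"roll":0},{"x":-0.16,"y":0,"z":0.05,"roll":0},{"x":-0.15,"y":0,"z":0.07,"roll":0},{"x":-0.15,"y":0,"z":0.08,"roll":0},{"x":0,"y":0,"z":0,"roll":0}]'; python3 -c "
from h import *
import cv2
for n,(a,b,c,d) in {'side':(80,220,230,390)}.items(): cv2.imwrite(f'pics/{n}11.png',cv2.resize(cam(n)['img'][a:b,c:d,::-1],None,fx=4,fy=4,interpolation=2))
a=np.arctan2(.046,-.106)-.61
status([.045+.1156*np.cos(a),0,.05+.1156*np.sin(a)])"
```

```text
t: 17.0
tool_pos: [0.5378, 0.1675, 0.1573]
tool_rot: [3.121, -0.347, 0.003]
contact_force: [-0.4, -6.1, 2.0]
opening: 0.0251
t: 17.62
tool_pos: [0.5012, 0.176, 0.1429]
tool_rot: [3.122, -0.347, -0.0]
contact_force: [-3.0, -4.0, 4.7]
opening: 0.0247
t 17.675 tcp [0.5013 0.1759 0.1429] F [-2.8 -4.6  5.1] open 0.025
tool in box axes
 [[ 1.     0.001 -0.   ]
 [ 0.001 -1.    -0.001]
 [-0.     0.001 -1.   ]] tcp in box mm [-14.3   0.2 142.9]
roll err (rad to turn about tool z): 0.0011778813603075494 or half turn -3.1404147722294855
delta tool units (fullscale): [-0.02  0.    0.04]
q [ 0.2  -0.09  1.92 -0.    1.31  1.99]
```

View pics/side11.png

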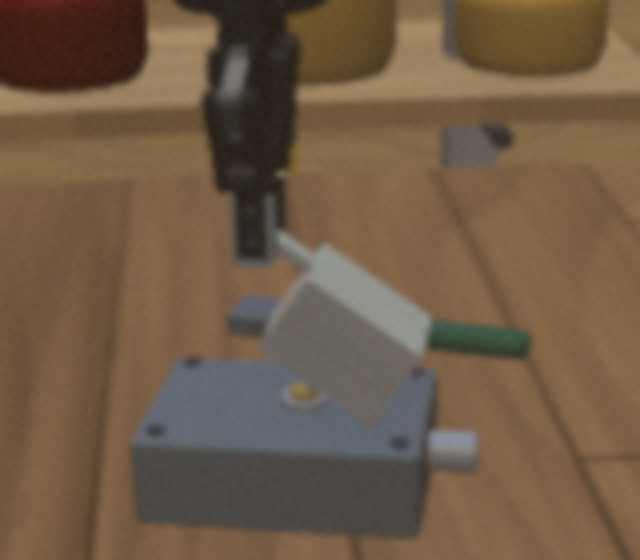

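The hood is half closed and held. I'll finish the arc.

```bash
python3 -m crank '[{"x":-0.14,"y":0,"z":0.1,"roll":0},{"x":-0.13,"y":0,"z":0.12,"roll":0},{"x":-0.12,"y":0,"z":0.13,"roll":0},{"x":-0.11,"y":0,"z":0.14,"roll":0},{"x":-0.1,"y":0,"z":0.14,"roll":0},{"x":-0.09,"y":0,"z":0.15,"roll":0},{"x":-0.07,"y":0,"z":0.15,"roll":0},{"x":0,"y":0,"z":0,"roll":0},{"x":0,"y":0,"z":0,"roll":0}]'; python3 -c "
from h import *
import cv2
for n,(a,b,c,d) in {'side':(80,220,230,390)}.items(): cv2.imwrite(f'pics/{n}12.png',cv2.resize(cam(n)['img'][a:b,c:d,::-1],None,fx=4,fy=4,interpolation=2))
status([-.061,0,.096])"
```

```text
t: 18.8
tool_pos: [0.4577, 0.1862, 0.0889]
tool_rot: [3.122, -0.347, 0.001]
contact_force: [-5.4, -5.2, 14.0]
opening: 0.0253
t 18.85 tcp [0.4577 0.1862 0.0889] F [-6.4 -5.9 14. ] open 0.0252
tool in box axes
 [[ 1.     0.001  0.   ]
 [ 0.001 -1.    -0.001]
 [ 0.     0.001 -1.   ]] tcp in box mm [-59.1   0.5  88.9]
roll err (rad to turn about tool z): 0.0013745619291811472 or half turn -3.140218091660612
delta tool units (fullscale): [-0.03  0.01  0.01]
q [ 0.24 -0.11  2.04 -0.    1.21  2.03]
```

View pics/side12.png

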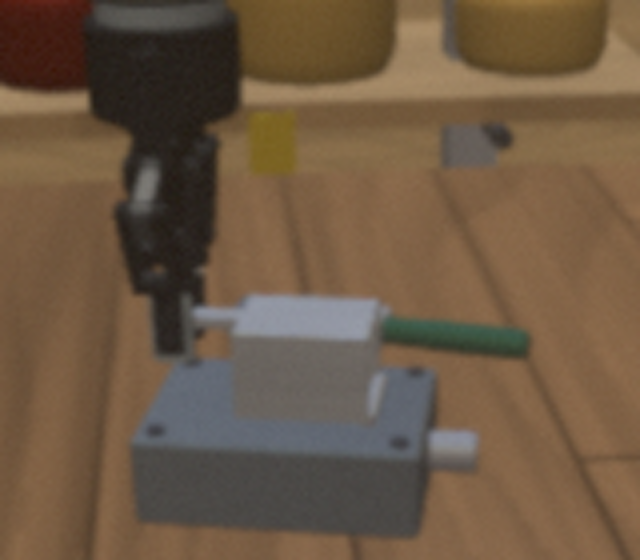

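The cover is closed: 14 N upward shows it is on its stop, and the hood's outline matches the first picture. I'll press slightly, release and rise.

```bash
python3 -m crank '[{"x":0,"y":0,"z":0.03,"roll":0},{"x":0,"y":0,"z":0,"roll":0},{"x":0,"y":0,"z":0,"roll":0}]'; python3 -m crank '[{"x":0,"y":0,"z":0,"roll":0},{"x":0,"y":0,"z":0,"roll":0},{"x":0,"y":0,"z":0,"roll":0},{"x":0,"y":0,"z":0,"roll":0},{"x":0,"y":0,"z":0,"roll":0},{"x":0,"y":0,"z":-0.3,"roll":0},{"x":0,"y":0,"z":-0.7,"roll":0},{"x":0,"y":0,"z":-0.8,"roll":0},{"x":0,"y":0,"z":-0.8,"roll":0},{"x":0,"y":0,"z":0,"roll":0}]' 0; python3 -m crank '[{"x":0,"y":0,"z":0,"roll":0},{"x":0,"y":0,"z":0,"roll":0},{"x":0,"y":0,"z":0,"roll":0}]'; python3 -c "
from h import *
import cv2
for n in('side','top'): cv2.imwrite(f'pics/{n}13.png',cam(n)['img'][:,:,::-1])
cv2.imwrite('pics/side13c.png',cv2.resize(cam('side')['img'][80:220,230:390,::-1],None,fx=4,fy=4,interpolation=2))
status()"
```

```text
t: 19.23
tool_pos: [0.4577, 0.1862, 0.0887]
tool_rot: [3.121, -0.347, -0.001]
contact_force: [-11.4, -5.9, 24.5]
opening: 0.0249
t: 20.48
tool_pos: [0.4596, 0.1869, 0.2478]
tool_rot: [-3.118, 0.347, -0.017]
contact_force: [0.5, -0.2, -0.3]
opening: 0.0854
t: 20.85
tool_pos: [0.4562, 0.1861, 0.239]
tool_rot: [3.121, -0.347, -0.004]
contact_force: [-1.1, -0.3, 0.1]
opening: 0.0853
t 20.95 tcp [0.4565 0.1861 0.2395] F [-0.3  0.3 -0.1] open 0.0853
tool in box axes
 [[ 1.     0.001 -0.002]
 [ 0.001 -1.    -0.001]
 [-0.002  0.001 -1.   ]] tcp in box mm [-6.020e+01  2.000e-01  2.395e+02]
roll err (rad to turn about tool z): 0.001160627002283274 or half turn -3.14043202658751
q [ 0.24 -0.27  1.91  0.    1.5   2.03]
```

View pics/side13c.png

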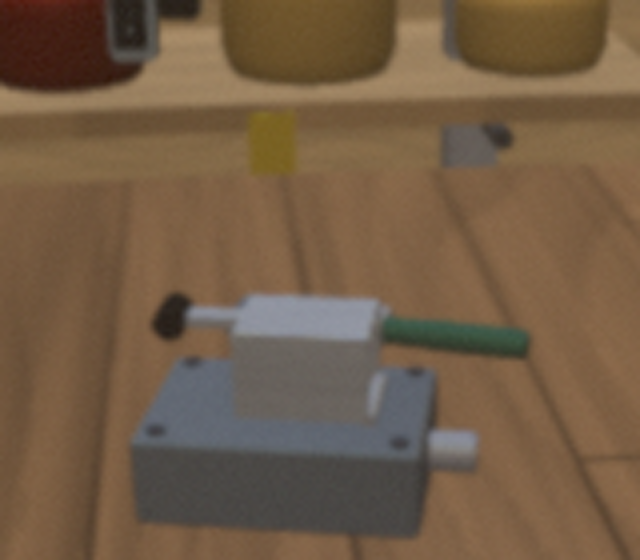

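View pics/side13.png

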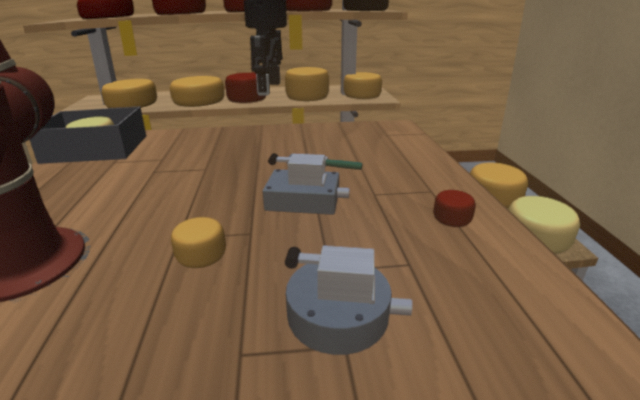

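The fan cover is shut, with its grip at (272,158) as at the start. The lamp cover is untouched and the gripper hangs clear. I'll hand in now.

```bash
python3 -c "
from station import ctrl
print(ctrl.finish_job())"
```

```text
the job is handed in; nothing more can be done
None
```

The fan switch is on and its cover is shut again; I handed the job in at about 21 s of the 58 s allowed. I pinched the hood's grip, swung it open to about 1.75 rad with the toggle still off, pushed the toggle over with shut fingers, then gripped again and closed the hood.

- **Toggle:** the push force rose to about 10 N at its stop. Before I closed the cover, the picture showed it leaning to the hinge side. It can't be seen under the closed hood, so that is the last direct view of it.
- **Fan cover:** I pressed it onto its stop with about 25 N. In the last picture its outline and grip match the starting picture.
- **Surroundings:** the other switch's cover, the cheeses and the brush look unmoved. The gripper hangs about 13 cm clear of the fan switch, and the measured force is close to zero.

No check failed or disagreed, and the hand-in reported no verdict. The box position fit was up to about 2 pixels off at the corners, but both pinches closed on the grip at the expected width.

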